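# Build a raised inspection set-up on the set-up plate

### The arm

A 6-joint arm with a two-finger parallel gripper is mounted at the origin on a cart in front of the work surface, level with it; the furniture and walls round the work are solid. World frame = base frame: x ahead of the robot, y to its left, z up, the work surface at z = 0. Lengths are in mm, angles in degrees, forces in N, time in s.
With the tool pointing down it reaches from about 375 to 925 mm from the base axis. Payload 5.7 kg.
Tool frame: the origin (TCP) lies midway between the tips of the shut fingers; the grasp point (between the pads) lies 19 mm behind it; z points along the fingers, y is the line along which they close (so a half turn about z gives the same grasp; the last joint's range is limited). The gripper opens to 85 mm and grips with 20 to 120 N. Pads are 22 mm wide; open, the fingers measure 114 mm over their backs; the gripper's body (76 mm by 85 mm) begins 54 mm behind the grasp point. The pads swing forward as they close: fully open they stand 13 mm farther back than shut.
Start: joints at [-72.886, 20.558, 86.54, -0, 72.909, -6.595], TCP at [241.237, -549.334, 231.267] pointing down, gripper open.
Joint ranges: [-170.27, 170.27], [-57.76, 135], [12.27, 136.19], [-55.21, 235.2], [11.17, 155.16], [-170.74, 170.74]. Speed limits (degrees/s): [136.94, 136.94, 180, 180, 180, 180].

### API

Orientations are given as [roll, pitch, yaw] about the fixed x, y, z axes, in that order (R = Rz(yaw) Ry(pitch) Rx(roll)).
In Python, from bench import bot, vision gives the robot as it stands. The module is installed in compiled form; this text tells all that it offers.
- The arm moves only by the tool carry_out, never from a script. Its argument "deltas" is a list of rows, each a list of 7 numbers: the shift along the world's x, y, z as a fraction of full scale, then the turn, a rotation vector about the world's x, y, z as a fraction of full scale, then the closure, from -1 (fully open) to 1 (shut), so that 0 is half open. A call has 1 to 10 rows; each row is the pose to reach, as a shift and turn from the pose commanded when the call began, turning the shorter way round; what a row does not reach only later rows make up. Full scale, the value 1, is 0.2 m for a shift and 180 degrees for a turn. A row lasts 1/8 s, in which the tool goes at most 62.5 mm and 10.7 degrees, less where a joint would pass 70% of its speed; a pose out of reach is approached as far as the arm can. A call with a number of a shift or a turn outside -1 to 1 is refused whole. A call with a gripper value outside its range is refused whole. The fingers move at their own pace and stop on an object; "force" is the grip in N (left out, the last holds). Time passes only in rows, so rows that repeat a pose let the fingers close. It gives the time, the measured TCP pose, the force, the opening and the grip force at its end, in the units of the state.
- bot.read_state(): the state, without advancing time (a new reading comes with each control period).
- vision.snapshot(name): name is "side" or "top"; returns the picture (420x560x3 uint8, red, green, blue); there is no depth.
- vision.calibration(name): a dict with "fx", "fy", "cx", "cy" (pixels), "cam_to_world" (4x4, takes a point from camera to world coordinates). Camera axes: x right, y down, z forward; pixel columns grow to the right and rows downward; lengths in mm; the calibration is good to about 2 mm. A picture is of the moment at which its call begins. calibration takes no time and is no camera call.
- bot.finish_job(): hands the job in; it is judged then, once.
The state is a dict: "clock": time; "joint_positions": joint angles; "joint_vel": joint speeds; "tau": joint torques, N m; "eef_pos": TCP position; "eef_rot": TCP orientation; "force": force on the tool from outside, world axes, zero at the start; "ft_torque": the same for the moment, N m; "opening": finger opening in mm; "grasp_force": force on a finger pad.
Only numpy, scipy, OpenCV 4.12 (cv2) and the standard library are available. Lean on these libraries where they do the work, as an engineer would, in place of code of your own. Each camera call takes 0.05 s, during which the arm holds its last target. There are 200 camera calls.

### The job

Set the casting up raised on the grooved set-up plate, building from the bottom up: lay one light-grey ground parallel in the middle of each groove, then the bored steel block from the front of the bench across both parallels and centred over the plate, then the casting flat on the middle of the block and lengthwise along it, and last stand the V-block upright on the middle of the casting to weigh it down. The dark square bar is not part of the job: leave it where it lies.

Things in the scene. Friction and masses are not known exactly. Their poses are not given: they have to be found in the camera images.
- setup_plate: the fixed set-up plate on the bench, 104 mm (its x) by 116 mm (its y) and 10 mm high: dark base with light raised lands and two straight open-ended grooves that run along its y. Origin at the centre of its underside, z up.
- groove_a (a point): centre of the floor of the groove on the plate's -x side; axes as the plate's. The groove runs along y (116 mm, open at both ends), is 24 mm wide and 3 mm deep; its floor is 7 mm above the bench. Its centre line lies 32 mm from the plate's centre line.
- groove_b (a point): the same for the groove on the plate's +x side.
- parallel_a_mid (a point): centre (half-way up) of one of two identical light-grey ground steel parallels (either may go in either groove): a plain bar 12 mm wide (x), 90 mm long (y), 18 mm high (z), lying on the bench as it will lie in the groove; 0.14 kg. Grip across the 12 mm.
- parallel_b_mid (a point): centre of the other, identical parallel; sizes and axes the same.
- block_mid (a point): centre (half-way up) of the grey-brown steel block with bored and square holes in its top: 36 mm wide (x), 88 mm long (y), 30 mm high (z), lying flat among the loose parts (a similar block far back by the microscopes is not it); about 0.6 kg. Laid across both parallels, its centre comes 40 mm above the bench.
- casting_mid (a point): centre (half-way up) of the grey eight-sided casting with a small hole in its top: 36 mm wide (x), 55 mm long (y), 14 mm high (z), lying flat; 0.12 kg. On the block its centre comes 62 mm above the bench.
- vblock_mid (a point): centre (half-way up) of the small V-block standing on end (dark sides, pale V-notched top): 36 mm (x) by 38 mm (y), 40 mm high (z), a V down one side; 0.24 kg. On the casting its centre comes 89 mm above the bench. It may face any way.
- dark_bar_mid (a point): centre of the dark square bar, 16 mm (x) by 100 mm long (y) by 16 mm high: looks like the parallels but is darker, longer and as wide as high. Not part of the job.
Mind the look-alikes: they are no part of the job. Leave any turquoise look-alike of the part that bears parallel_b_mid alone.

How it is judged (in metres and radians):
On the way, in this order (a step that is already met when the one before it is completed fails the run):
1. one parallel lies in each groove (((x of parallel_a_mid in the frame of groove_a between -0.009 and 0.009 m and y of parallel_a_mid in the frame of groove_a between -0.015 and 0.015 m and z of parallel_a_mid in the frame of groove_a between 0.007 and 0.011 m and angle between the y axis of each of parallel_a_mid, parallel_b_mid and the y axis of setup_plate, either way round below 0.2 rad and x of parallel_b_mid in the frame of groove_b between -0.009 and 0.009 m and y of parallel_b_mid in the frame of groove_b between -0.015 and 0.015 m and z of parallel_b_mid in the frame of groove_b between 0.007 and 0.011 m) or (x of parallel_a_mid in the frame of groove_b between -0.009 and 0.009 m and y of parallel_a_mid in the frame of groove_b between -0.015 and 0.015 m and z of parallel_a_mid in the frame of groove_b between 0.007 and 0.011 m and angle between the y axis of each of parallel_a_mid, parallel_b_mid and the y axis of setup_plate, either way round below 0.2 rad and x of parallel_b_mid in the frame of groove_a between -0.009 and 0.009 m and y of parallel_b_mid in the frame of groove_a between -0.015 and 0.015 m and z of parallel_b_mid in the frame of groove_a between 0.007 and 0.011 m))), for 0.2 s.
2. the bored block lies across both parallels (((x of parallel_a_mid in the frame of groove_a between -0.009 and 0.009 m and y of parallel_a_mid in the frame of groove_a between -0.015 and 0.015 m and z of parallel_a_mid in the frame of groove_a between 0.007 and 0.011 m and angle between the y axis of each of parallel_a_mid, parallel_b_mid and the y axis of setup_plate, either way round below 0.2 rad and x of parallel_b_mid in the frame of groove_b between -0.009 and 0.009 m and y of parallel_b_mid in the frame of groove_b between -0.015 and 0.015 m and z of parallel_b_mid in the frame of groove_b between 0.007 and 0.011 m) or (x of parallel_a_mid in the frame of groove_b between -0.009 and 0.009 m and y of parallel_a_mid in the frame of groove_b between -0.015 and 0.015 m and z of parallel_a_mid in the frame of groove_b between 0.007 and 0.011 m and angle between the y axis of each of parallel_a_mid, parallel_b_mid and the y axis of setup_plate, either way round below 0.2 rad and x of parallel_b_mid in the frame of groove_a between -0.009 and 0.009 m and y of parallel_b_mid in the frame of groove_a between -0.015 and 0.015 m and z of parallel_b_mid in the frame of groove_a between 0.007 and 0.011 m)) and x of block_mid in the frame of setup_plate between -0.01 and 0.01 m and y of block_mid in the frame of setup_plate between -0.015 and 0.015 m and z of block_mid in the frame of setup_plate between 0.0375 and 0.0425 m and angle between the y axis of block_mid and the x axis of setup_plate, either way round below 0.2 rad and angle between block_mid's own z axis and vertical below 0.08 rad), for 0.2 s.
3. the casting lies flat on the block (all of step 2 and horizontal distance between casting_mid and block_mid below 0.012 m and z of casting_mid in the frame of setup_plate between 0.059 and 0.065 m and angle between the y axis of casting_mid and the y axis of block_mid, either way round below 0.25 rad and angle between casting_mid's own z axis and vertical below 0.08 rad), for 0.2 s.
At the end, for the whole second after the job is handed in: A parallel on each groove's floor (9 mm off its line, 15 mm along, 0.2 rad); block flat across both, centred on the plate (10 mm along its length, 15 mm across, 0.2 rad); casting flat on the block (12 mm, 0.25 rad); V-block upright on the casting (12 mm); stack standing free (all of step 3 and horizontal distance between vblock_mid and casting_mid below 0.012 m and z of vblock_mid in the frame of setup_plate between 0.0855 and 0.0925 m and angle between vblock_mid's own z axis and vertical below 0.08 rad); the robot touches nothing.
It fails at once if the dark square bar is moved by more than 20 mm (distance of dark_bar_mid from where it was at the start of the episode above 0.02 m).
It also fails if it takes over 131 s, if anything falls off the work surface, if the arm or the gripper's body presses on something with over 40 N, if the wrist force passes 120 N, or if a joint passes its speed limit or range.

## Working session

There is one attempt and no reset: what is moved stays moved. The work goes in short steps, Python scripts to look and compute and a tool call to move; the robot and the scene stay as the last step left them, time stands still between calls to the robot, and variables do not carry over. Pictures are saved under pics/ and viewed, at most 14 in all, crops included, and the job is handed in when it is done.

Besides the shell and the picture viewer there is one more tool, called after ">>>" by a JSON object that holds its "method" and its "body". carry_out: Moves the arm, as the interface text tells. Shift numbers are shares of 0.2 m and turn numbers shares of 180 degrees, none past 1 either way. Its arguments: {"type":"object","properties":{"deltas":{"type":"array"},"force":{"type":"number"}},"required":["deltas"]}

```bash
mkdir -p pics
cat > h.py <<'E'
import numpy as np, cv2
from bench import bot, vision
def snap(n,f):
    im=vision.snapshot(n); cv2.imwrite('pics/'+f,cv2.cvtColor(im,cv2.COLOR_RGB2BGR)); return im
def ray(n,px,z):
    c=vision.calibration(n); T=np.array(c['cam_to_world']); px=np.atleast_2d(px).astype(float)
    d=np.c_[(px[:,0]-c['cx'])/c['fx'],(px[:,1]-c['cy'])/c['fy'],np.ones(len(px))]@T[:3,:3].T
    o=T[:3,3]; return o+d*((z-o[2])/d[:,2])[:,None]
def proj(n,P):
    c=vision.calibration(n); T=np.array(c['cam_to_world']); p=(np.atleast_2d(P)-T[:3,3])@T[:3,:3]
    return np.c_[c['fx']*p[:,0]/p[:,2]+c['cx'],c['fy']*p[:,1]/p[:,2]+c['cy']]
E
python3 - <<'E'
from h import *
for n in('top','side'):
    snap(n,n+'0.png'); c=vision.calibration(n); print(n,c['fx'],np.round(c['cam_to_world'],3).tolist())
print(bot.read_state())
E
```

```text
top 421.04258011580856 [[-0.01, -0.989, 0.15, 381.73], [-1.0, 0.007, -0.022, -172.016], [0.02, -0.15, -0.988, 1018.251], [0.0, 0.0, 0.0, 1.0]]
side 425.21108882040124 [[-0.998, 0.045, -0.054, 572.653], [0.066, 0.375, -0.924, 614.296], [-0.021, -0.926, -0.378, 398.604], [0.0, 0.0, 0.0, 1.0]]
{'clock': 0.1, 'joint_positions': array([-7.28840111e+01,  2.05934225e+01,  8.65928511e+01, -5.45822933e-04,
        7.29088709e+01, -6.59381936e+00]), 'joint_vel': array([ 0.02881638, -0.07573121, -0.11034876,  0.01403196, -0.05567674,
        0.01599652]), 'tau': array([ 7.99561476e-04, -5.28651881e+01, -2.79351211e+01, -1.37645120e-04,
        4.93928834e-03,  1.95776477e-05]), 'eef_pos': array([ 241.07932825, -548.7654752 ,  230.54122344]), 'eef_rot': array([-1.79905425e+02, -1.04074328e-02,  2.37099606e+01]), 'force': array([ 0.84681663, -0.20017351, -0.74697518]), 'ft_torque': array([ 0.04280177, -0.00785132, -0.00296543]), 'grasp_force': 0.0, 'opening': 85.28134346499998}
```

View pics/top0.png

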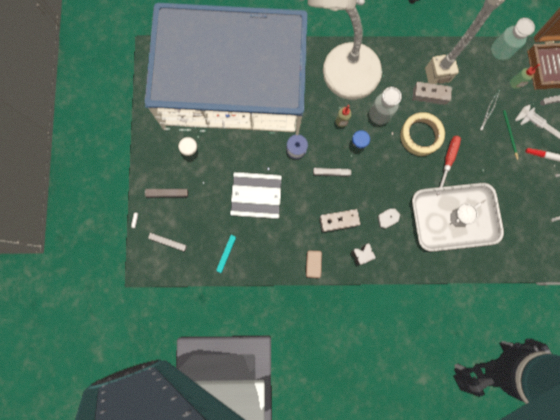

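View pics/side0.png

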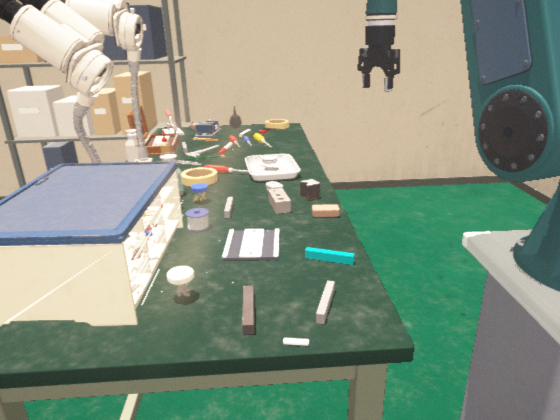

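Top view: the candidates are
- light-grey bars at (332,172) and (167,241), the parallels. The dark bar (166,193) and turquoise bar (226,254) are look-alikes.
- block at (340,220), with a look-alike at (433,91) by the microscopes and a pinkish piece at (314,264).
- casting at (389,217).
- V-block at (365,254).
- plate at (256,195).

I'll check these choices in one close crop and measure contours.

```bash
cat >> h.py <<'E'
def rect(n,im,c,z,r=28,thr=75,pick=None,mask=None):
    """min-area rect of the bright blob nearest pixel c, its corners cast on plane z -> centre, long-axis angle, sizes"""
    x,y=map(int,c); m=(im.min(2)>thr) if mask is None else mask
    w=np.zeros(m.shape,np.uint8); w[max(0,y-r):y+r,max(0,x-r):x+r]=m[max(0,y-r):y+r,max(0,x-r):x+r]
    cs,_=cv2.findContours(w,cv2.RETR_EXTERNAL,cv2.CHAIN_APPROX_NONE)
    k=[q for q in cs if cv2.contourArea(q)>25]
    q=min(k,key=lambda q:np.linalg.norm(q[:,0].mean(0)-c))
    W=ray(n,q[:,0],z)[:,:2].astype(np.float32)
    (cx,cy),(a,b),t=cv2.minAreaRect(W)
    if a<b: a,b,t=b,a,t+90
    return np.round([cx,cy,(t+90)%180-90,a,b],1), q
E
python3 - <<'E'
from h import *
im=vision.snapshot('top')
for nm,c,z in [('pa',(332,172),18),('pb',(167,241),18),('plate',(256,195),10),('block',(340,220),30),('cast',(389,217),14),('vb',(363,255),40),('dark',(166,193),16)]:
    for thr in (60,90,120):
        try:
            r,q=rect('top',im,c,z,thr=thr,r=32 if nm=='plate' else 25); print(nm,thr,r,cv2.boundingRect(q))
        except Exception as e: print(nm,thr,'none')
crop=im[150:285,130:420]; crop=cv2.resize(crop,None,fx=2.75,fy=2.75,interpolation=cv2.INTER_CUBIC)
cv2.imwrite('pics/crop.png',crop[:,:,::-1])
E
```

```text
pa 60 [ 643.3 -330.3   -1.2  125.   121.1] (307, 147, 50, 50)
pa 90 [ 643.8 -331.1   87.4   93.5   19. ] (313, 167, 39, 9)
pa 120 [ 644.1 -331.2   89.7   88.6   15.1] (314, 168, 37, 7)
pb 60 [477.2  67.8   1.1 119.8 116.5] (142, 216, 50, 50)
pb 90 [477.5  72.6  63.8 107.4  26.6] (146, 226, 41, 26)
pb 120 [474.4  66.6  70.2  92.2  14.4] (148, 233, 38, 18)
plate 60 [ 5.890e+02 -1.435e+02 -3.000e-01  1.569e+02  1.553e+02] (224, 163, 64, 64)
plate 90 [ 587.  -144.    85.5  121.3  112.8] (230, 171, 52, 48)
plate 120 [ 587.8 -144.2   85.5  120.2  110.1] (230, 172, 52, 47)
block 60 [ 522.8 -344.1   89.5  119.8  117.9] (315, 195, 50, 50)
block 90 [ 522.1 -344.8  -80.9   92.8   42.1] (320, 208, 41, 24)
block 120 [ 522.1 -344.7  -80.3   91.3   38.2] (321, 209, 39, 22)
cast 60 [ 531.6 -466.4   89.5  124.6  120.4] (364, 192, 50, 50)
cast 90 [ 529.5 -466.3  -64.1   59.1   40.9] (378, 208, 23, 21)
cast 120 [ 529.3 -465.9  -64.3   55.7   38.8] (379, 208, 21, 20)
vb 60 [ 438.7 -393.4   89.4  118.1  113.9] (338, 230, 50, 50)
vb 90 [ 440.7 -397.6  -68.2   42.8   41.5] (354, 243, 22, 22)
vb 120 [ 440.7 -397.4  -67.7   40.5   39.8] (354, 243, 22, 21)
dark 60 [593.7  74.    1.2 124.  118.8] (141, 168, 50, 50)
dark 90 [595.7  74.7  89.6 101.3  17.3] (144, 188, 43, 8)
dark 120 [595.7  73.5  89.6  98.8  12.3] (145, 189, 42, 6)
```

View pics/crop.png

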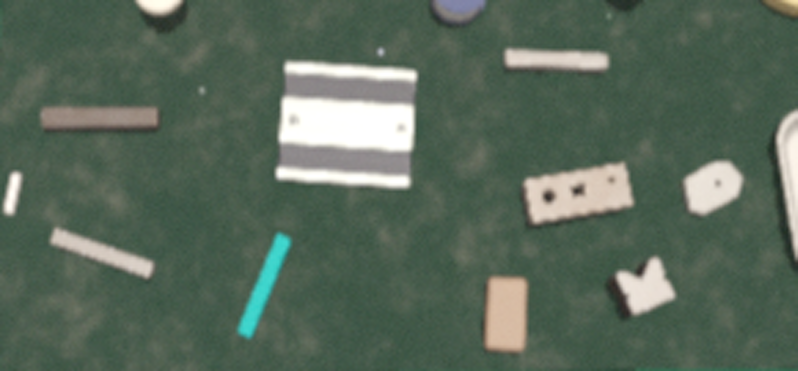

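Crop: the parallels are at crop (556,60) and (102,252), the bored block at (578,193), the casting at (713,187), the V-block at (643,287) and the plate at (346,124). All measured sizes match the descriptions, so I'm setting out for the parallel at (645,-331), axis about 88.5°.

>>> {"method": "carry_out", "body": {"deltas": [[0.15,0.08,0,0,0,0.05,-1],[0.35,0.19,0,0,0,0.1,-1],[0.55,0.3,0,0,0,0.15,-1],[0.75,0.41,0,0,0,0.2,-1],[0.9,0.5,0,0,0,0.25,-1],[1,0.545,0,0,0,0.3,-1],[1,0.545,0,0,0,0.36,-1],[1,0.545,0,0,0,0.36,-1]], "force": 60}}

```text
clock: 1.15
eef_pos: [441.3, -439.9, 230.9]
eef_rot: [-180.0, -0.0, 88.5]
force: [-0.1, -0.4, -0.3]
opening: 85.2
grasp_force: 0.0
```

>>> {"method": "carry_out", "body": {"deltas": [[0.15,0.08,-0.05,0,0,0,-1],[0.35,0.19,-0.15,0,0,0,-1],[0.6,0.32,-0.3,0,0,0,-1],[0.85,0.45,-0.45,0,0,0,-1],[1,0.54,-0.55,0,0,0,-1],[1,0.545,-0.6,0,0,0,-1],[1,0.545,-0.6,0,0,0,-1]]}}

```text
clock: 2.02
eef_pos: [639.8, -331.3, 110.1]
eef_rot: [-179.8, -0.1, 88.4]
force: [-0.3, -0.1, -0.6]
opening: 85.1
grasp_force: 0.0
```

>>> {"method": "carry_out", "body": {"deltas": [[0.02,0,-0.15,0,0,0,-1],[0.02,0,-0.35,0,0,0,-1],[0.02,0,-0.48,0,0,0,-1],[0.02,0,-0.515,0,0,0,-1],[0.02,0,-0.515,0,0,0,0.2],[0.02,0,-0.515,0,0,0,1],[0.02,0,-0.515,0,0,0,1],[0.02,0,-0.515,0,0,0,1],[0.02,0,-0.515,0,0,0,1],[0.02,0,-0.515,0,0,0,1]]}}

```text
clock: 3.28
eef_pos: [645.8, -331.6, 9.3]
eef_rot: [179.9, 0.0, 88.5]
force: [-1.6, -0.1, 6.2]
opening: 10.0
grasp_force: 60.3
```

>>> {"method": "carry_out", "body": {"deltas": [[0,0,0.1,0,0,0,1],[0,0,0.25,0,0,0,1],[0,0.05,0.35,0,0,0,1],[-0.03,0.2,0.35,0,0,-0.005,1],[-0.06,0.42,0.35,0,0,-0.01,1],[-0.09,0.64,0.35,0,0,-0.017,1],[-0.11,0.82,0.35,0,0,-0.017,1],[-0.124,0.9,0.35,0,0,-0.017,1],[-0.124,0.923,0.35,0,0,-0.017,1],[-0.124,0.923,0.35,0,0,-0.017,1]]}}

```text
clock: 4.53
eef_pos: [621.0, -147.5, 78.6]
eef_rot: [180.0, 0.0, 85.4]
force: [0.6, -1.0, -1.4]
opening: 9.9
grasp_force: 59.4
```

Run:
```python
from h import *
a=snap('side','s1.png'); b=snap('top','t1.png')
A=cv2.resize(a[180:340,130:350],None,fx=3.6,fy=3.6); cv2.imwrite('pics/s1c.png',A[:,:,::-1])
s=bot.read_state(); print(s['eef_pos'],s['opening'],s['grasp_force'])
```

```text
[ 620.90839784 -148.00965632   78.36350875] 10.157640529561942 59.40958499908447
```

View pics/s1c.png

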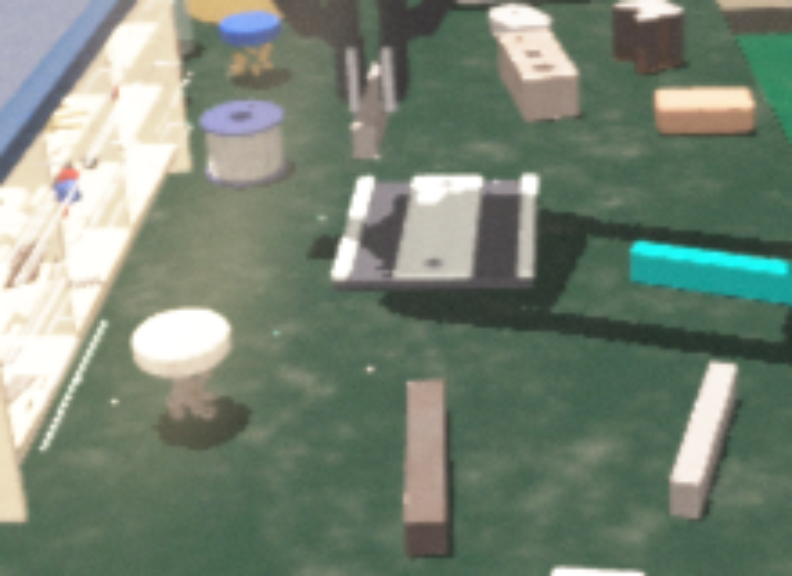

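Side crop: the parallel hangs between the fingers, its near end at crop (367,145) above the right-hand groove (crop x 385). Checking its tilt and the plate position by projecting expected points.

Run:
```python
from h import *
f=lambda p:np.round((proj('side',p)-[130,180])*3.6,0).tolist()
c=np.array([620.9,-148.0]);u=np.array([np.cos(np.radians(85.5)),np.sin(np.radians(85.5))])
e=c+45*u; g=c-45*u
for z in(70,88): print(z,f([*e,z]),f([*g,z]))
C=np.array([588.5,-144.2]);X=np.array([.997,-.078]);Y=np.array([.078,.997])
for a,b in((52,58),(-52,58),(52,-58),(-52,-58)): print(a,b,f([*(C+a*X+b*Y),10]))
def r(p,z): return np.round(ray('side',np.array(p)/3.6+[130,180],z)[0,:2],1)
q=[r(p,10) for p in((362,176),(538,174),(333,281),(534,279))]; print(q,np.mean(q,0))
```

```text
70 [[366.0, 154.0]] [[386.0, 87.0]]
88 [[364.0, 122.0]] [[384.0, 57.0]]
52 58 [[333.0, 271.0]]
-52 58 [[534.0, 268.0]]
52 -58 [[361.0, 174.0]]
-52 -58 [[537.0, 171.0]]
[array([ 635.1, -203. ]), array([ 532.1, -194.3]), array([644.4, -79.7]), array([541.7, -71. ])] [ 588.325 -137.   ]
```

>>> {"method": "carry_out", "body": {"deltas": [[0,0.01,-0.08,0,0,0,1],[0,0.01,-0.17,0,0,0,1],[0,0.01,-0.24,0,0,0,1],[0,0.01,-0.28,0,0,0,1],[0,0.01,-0.3,0,0,0,1],[0,0.01,-0.31,0,0,0,1],[0,0.01,-0.31,0,0,0,1],[0,0.01,-0.31,0,0,0,1]]}}

```text
clock: 5.62
eef_pos: [620.8, -144.9, 16.7]
eef_rot: [180.0, 0.0, 85.4]
force: [0.5, 0.1, -1.6]
opening: 9.9
grasp_force: 59.4
```

>>> {"method": "carry_out", "body": {"deltas": [[0,0,-0.004,0,0,0,1],[0,0,-0.007,0,0,0,1],[0,0,-0.007,0,0,0,1]]}}

```text
clock: 6.0
eef_pos: [620.9, -144.9, 16.2]
eef_rot: [179.9, 0.0, 85.5]
force: [-1.8, 0.5, 8.8]
opening: 9.7
grasp_force: 60.6
```

>>> {"method": "carry_out", "body": {"deltas": [[0,0,0,0,0,0,0.4],[0,0,0,0,0,0,0.3],[0,0,0,0,0,0,0.3],[0,0,0.1,0,0,0,0.3],[0,0,0.3,0,0,0,0.3],[0,0,0.5,0,0,0,-1]]}}

```text
clock: 6.75
eef_pos: [620.5, -144.8, 117.0]
eef_rot: [180.0, 0.0, 85.4]
force: [0.9, -1.1, 1.0]
opening: 47.1
grasp_force: 0.0
```

>>> {"method": "carry_out", "body": {"deltas": [[-0.1,0.14,0,0,0,-0.02,-1],[-0.25,0.34,0,0,0,-0.04,-1],[-0.42,0.57,0,0,0,-0.06,-1],[-0.58,0.8,0,0,0,-0.085,-1],[-0.7,0.95,0,0,0,-0.085,-1],[-0.73,1,0,0,0,-0.085,-1],[-0.73,1,0,0,0,-0.085,-1]]}}

```text
clock: 7.62
eef_pos: [475.4, 55.4, 115.8]
eef_rot: [179.9, -0.0, 70.2]
force: [0.0, 0.2, 1.3]
opening: 85.5
grasp_force: 0.0
```

>>> {"method": "carry_out", "body": {"deltas": [[0,0.0565,-0.15,0,0,0,-1],[0,0.0565,-0.35,0,0,0,-1],[0,0.0565,-0.48,0,0,0,-1],[0,0.0565,-0.533,0,0,0,-1],[0,0.0565,-0.533,0,0,0,0.2],[0,0.0565,-0.533,0,0,0,1],[0,0.0565,-0.533,0,0,0,1],[0,0.0565,-0.533,0,0,0,1],[0,0.0565,-0.533,0,0,0,1],[0,0.0565,-0.533,0,0,0,1]]}}

```text
clock: 8.88
eef_pos: [475.0, 66.6, 9.1]
eef_rot: [179.9, -0.0, 70.2]
force: [-0.5, -0.7, 7.1]
opening: 10.0
grasp_force: 59.0
```

>>> {"method": "carry_out", "body": {"deltas": [[0,0,0.1,0,0,0,1],[0,0,0.25,0,0,0,1],[0.03,-0.07,0.35,0,0,0.02,1],[0.1,-0.24,0.35,0,0,0.04,1],[0.19,-0.46,0.35,0,0,0.06,1],[0.28,-0.68,0.35,0,0,0.085,1],[0.36,-0.88,0.35,0,0,0.085,1],[0.4,-0.97,0.35,0,0,0.085,1],[0.411,-1,0.35,0,0,0.085,1],[0.411,-1,0.35,0,0,0.085,1]]}}

```text
clock: 10.12
eef_pos: [555.9, -132.5, 78.1]
eef_rot: [-179.9, -0.0, 85.5]
force: [0.1, 0.2, -1.4]
opening: 9.6
grasp_force: 59.1
```

>>> {"method": "carry_out", "body": {"deltas": [[0,-0.033,-0.08,0,0,0,1],[0,-0.033,-0.17,0,0,0,1],[0,-0.033,-0.24,0,0,0,1],[0,-0.033,-0.28,0,0,0,1],[0,-0.033,-0.3,0,0,0,1],[0,-0.033,-0.311,0,0,0,1],[0,-0.033,-0.316,0,0,0,1],[0,-0.033,-0.316,0,0,0,1]]}}

```text
clock: 11.12
eef_pos: [556.8, -140.0, 16.2]
eef_rot: [180.0, 0.0, 85.5]
force: [-2.2, 0.3, 5.8]
opening: 10.0
grasp_force: 60.0
```

>>> {"method": "carry_out", "body": {"deltas": [[0,0,0,0,0,0,0.4],[0,0,0,0,0,0,0.3],[0,0,0,0,0,0,0.3],[0,0,0.1,0,0,0,0.3],[0,0,0.3,0,0,0,0.3],[0,0,0.5,0,0,0,-1],[-0.05,-0.25,0.5,0,0,0.02,-1],[-0.1,-0.55,0.5,0,0,0.04,-1],[-0.15,-0.85,0.5,0,0,0.06,-1],[-0.173,-1,0.5,0,0,0.078,-1]]}}

```text
clock: 12.38
eef_pos: [521.5, -343.4, 115.2]
eef_rot: [180.0, 0.1, 99.5]
force: [0.2, 0.5, -0.7]
opening: 85.4
grasp_force: 0.0
```

Run:
```python
from h import *
b=snap('top','t2.png'); a=snap('side','s2.png')
A=cv2.resize(b[160:240,215:345],None,fx=4,fy=4); B=cv2.resize(a[210:280,200:310],None,fx=4,fy=4)
w=max(A.shape[1],B.shape[1]); P=lambda i:cv2.copyMakeBorder(i,0,0,0,w-i.shape[1],cv2.BORDER_CONSTANT)
cv2.imwrite('pics/c2.png',np.vstack([P(A),P(B)])[:600,:,::-1])
print(bot.read_state()['eef_pos'])
```

```text
[ 521.70346082 -343.97306081  115.10256009]
```

View pics/c2.png

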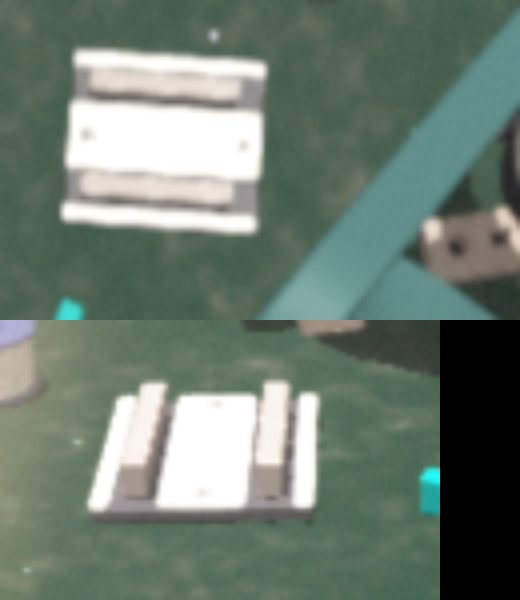

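Both parallels lie flat in their grooves (top crop (165,83) and (155,187)), well inside tolerance. Now the block.

>>> {"method": "carry_out", "body": {"deltas": [[0,-0.0235,-0.15,0,0,0,-1],[0,-0.0235,-0.35,0,0,0,-1],[0,-0.0235,-0.48,0,0,0,-1],[0,-0.0235,-0.525,0,0,0,-1],[0,-0.0235,-0.525,0,0,0,0],[0,-0.0235,-0.525,0,0,0,1],[0,-0.0235,-0.525,0,0,0,1],[0,-0.0235,-0.525,0,0,0,1],[0,-0.0235,-0.525,0,0,0,1]], "force": 80}}

```text
clock: 13.6
eef_pos: [523.2, -345.4, 11.8]
eef_rot: [179.9, 0.1, 99.5]
force: [0.2, 1.3, 5.1]
opening: 34.2
grasp_force: 82.3
```

>>> {"method": "carry_out", "body": {"deltas": [[0,0,0.05,0,0,0,1],[0,0,0.2,0,0,0,1],[0,0,0.4,0,0,0,1],[0.02,0.1,0.5,0,0,0.05,1],[0.09,0.27,0.5,0,0,0.1,1],[0.16,0.47,0.5,0,0,0.15,1],[0.23,0.69,0.5,0,0,0.2,1],[0.3,0.89,0.5,0,0,0.25,1],[0.332,0.98,0.5,0,0,0.3,1],[0.332,1,0.5,0,0,0.35,1]]}}

```text
clock: 14.85
eef_pos: [588.0, -142.8, 110.0]
eef_rot: [180.0, -0.1, 162.9]
force: [0.5, 0.0, -5.9]
opening: 34.1
grasp_force: 81.2
```

>>> {"method": "carry_out", "body": {"deltas": [[0,0,0,0,0,0.04,1],[0,0,-0.1,0,0,0.072,1],[0,0,-0.2,0,0,0.072,1],[0,0,-0.2,0,0,0.072,1]]}}

```text
clock: 15.35
eef_pos: [586.2, -144.0, 68.6]
eef_rot: [179.9, -0.3, 175.4]
force: [-1.2, 0.4, -6.3]
opening: 34.3
grasp_force: 81.0
```

Run:
```python
from h import *
a=snap('side','s3.png'); s=bot.read_state(); print(s['eef_pos'],s['eef_rot'])
B=cv2.resize(a[160:290,180:330],None,fx=4,fy=4); cv2.imwrite('pics/c3.png',B[:,:,::-1])
p=s['eef_pos']; b=p[2]-11.8
for dx in(-44,44): print(np.round((proj('side',[[p[0]+dx*.997,p[1]-dx*.078+18,b+z] for z in(0,30)])-[180,160])*4).tolist())
```

```text
[ 587.26805008 -144.3661609    69.60008534] [ 1.79968905e+02 -1.46565228e-01  1.75438065e+02]
[[381.0, 249.0], [379.0, 191.0]]
[[197.0, 251.0], [193.0, 193.0]]
```

View pics/c3.png

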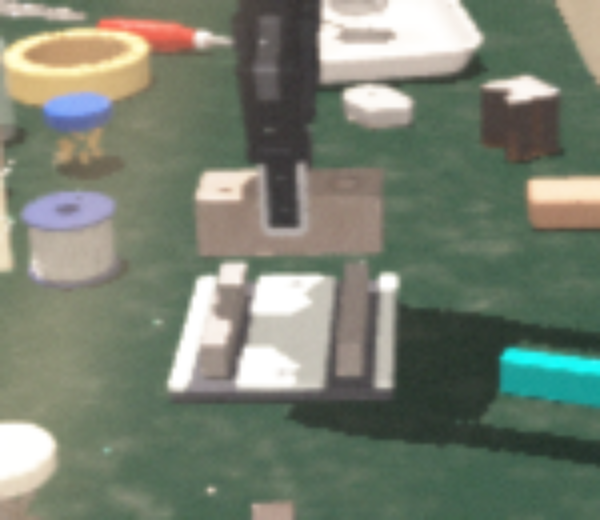

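Block is level; its lower corners at crop (197,252) and (382,252) match prediction. Lowering it.

>>> {"method": "carry_out", "body": {"deltas": [[0,0,-0.05,0,0,0,1],[0,0,-0.1,0,0,0,1],[0,0,-0.14,0,0,0,1],[0,0,-0.16,0,0,0,1],[0,0,-0.168,0,0,0,1],[0,0,-0.172,0,0,0,1],[0,0,-0.172,0,0,0,1]]}}

```text
clock: 16.27
eef_pos: [588.1, -144.6, 36.8]
eef_rot: [-180.0, -0.0, 175.5]
force: [-3.5, 0.7, 5.2]
opening: 34.2
grasp_force: 82.5
```

>>> {"method": "carry_out", "body": {"deltas": [[0,0,0,0,0,0,0],[0,0,0,0,0,0,-0.3],[0,0,0,0,0,0,-0.3],[0,0,0.1,0,0,0,-0.3],[0,0,0.3,0,0,0,-0.3],[0,-0.05,0.4,0,0,-0.05,-1],[-0.05,-0.25,0.4,0,0,-0.1,-1],[-0.1,-0.5,0.4,0,0,-0.15,-1],[-0.15,-0.75,0.4,0,0,-0.2,-1],[-0.2,-1,0.4,0,0,-0.25,-1]]}}

```text
clock: 17.52
eef_pos: [548.2, -346.3, 115.7]
eef_rot: [180.0, 0.0, 130.2]
force: [1.1, -0.9, -1.0]
opening: 85.5
grasp_force: 0.0
```

>>> {"method": "carry_out", "body": {"deltas": [[-0.04,-0.25,0,0,0,-0.03,-1],[-0.08,-0.45,0,0,0,-0.06,-1],[-0.095,-0.58,0,0,0,-0.082,-1],[-0.095,-0.606,0,0,0,-0.082,-1],[-0.095,-0.606,0,0,0,-0.082,-1]]}}

```text
clock: 18.15
eef_pos: [529.5, -465.3, 115.4]
eef_rot: [180.0, -0.0, 115.8]
force: [0.1, 0.4, 0.5]
opening: 85.1
grasp_force: 0.0
```

Run:
```python
from h import *
b=snap('top','t4.png'); print(bot.read_state()['eef_pos'])
cv2.imwrite('pics/c4.png',cv2.resize(b[155:285,215:425],None,fx=3.8,fy=3.8)[:,:,::-1])
for t in(110,130,150):
  try: r,q=rect('top',b,(258,195),55,thr=t,r=30); print(r)
  except Exception as e: print(e)
```

```text
[ 529.54081836 -464.66847097  115.42608223]
[ 579.3 -146.    85.7  115.5  107.9]
[ 578.9 -145.7   86.8  113.9  107.8]
[ 578.7 -145.6   85.5  114.8  105.1]
```

View pics/c4.png

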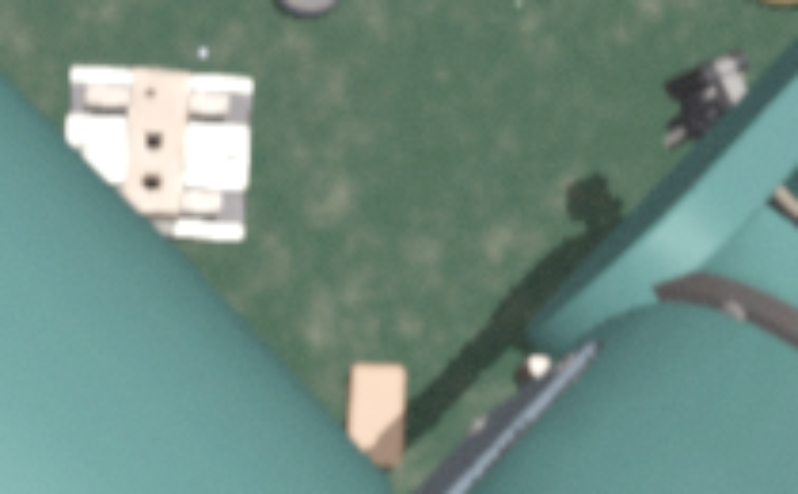

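The block lies across both parallels (crop (155,140)). Now gripping the casting, with fingers opened only partway to clear the tray.

>>> {"method": "carry_out", "body": {"deltas": [[0,0,-0.15,0,0,0,-0.4],[0,0,-0.35,0,0,0,-0.4],[0,0,-0.5,0,0,0,-0.4],[0,0,-0.55,0,0,0,-0.4],[0,0,-0.555,0,0,0,-0.4],[0,0,-0.555,0,0,0,1],[0,0,-0.555,0,0,0,1],[0,0,-0.555,0,0,0,1],[0,0,-0.555,0,0,0,1]], "force": 50}}

```text
clock: 19.32
eef_pos: [530.3, -466.9, 6.6]
eef_rot: [180.0, 0.2, 115.7]
force: [0.5, 1.0, 6.3]
opening: 33.1
grasp_force: 50.4
```

Run:
```python
from h import *
k=lambda p:np.array(p)/3.8+[215,155]
P=ray('top',[k(p) for p in((132,68),(189,70),(183,216))],55)[:,:2]; print(P,(P[0]+P[2])/2)
```

```text
[[ 630.80525338 -131.37423999]
 [ 629.35464627 -166.57400461]
 [ 537.94361462 -162.35289885]] [ 584.374434   -146.86356942]
```

>>> {"method": "carry_out", "body": {"deltas": [[0,0,0.05,0,0,0,1],[0,0,0.25,0,0,0,1],[0,0.05,0.45,0,0,0.02,1],[0.03,0.2,0.525,0,0,0.06,1],[0.08,0.4,0.525,0,0,0.1,1],[0.12,0.6,0.525,0,0,0.14,1],[0.16,0.8,0.525,0,0,0.18,1],[0.2,1,0.525,0,0,0.22,1]]}}

```text
clock: 20.32
eef_pos: [569.6, -264.7, 110.4]
eef_rot: [-180.0, 0.0, 155.5]
force: [1.7, -0.1, -2.4]
opening: 33.1
grasp_force: 50.0
```

>>> {"method": "carry_out", "body": {"deltas": [[0.03,0.2,0,0,0,0.04,1],[0.06,0.4,0,0,0,0.08,1],[0.088,0.56,0,0,0,0.112,1],[0.088,0.603,0,0,0,0.112,1],[0.088,0.603,-0.08,0,0,0.112,1],[0.088,0.603,-0.16,0,0,0.112,1],[0.088,0.603,-0.16,0,0,0.112,1]]}}

```text
clock: 21.2
eef_pos: [585.2, -145.8, 75.3]
eef_rot: [180.0, -0.2, 175.3]
force: [-0.2, 1.2, -0.5]
opening: 33.0
grasp_force: 50.0
```

Run:
```python
from h import *
a=snap('side','s5.png'); s=bot.read_state(); print(s['eef_pos'],s['eef_rot'])
B=cv2.resize(a[140:290,180:330],None,fx=4,fy=4); cv2.imwrite('pics/c5.png',B[:,:,::-1])
p=s['eef_pos']; b=p[2]-6.6
for dx in(-27.5,27.5): print(np.round((proj('side',[[p[0]+dx*.997,p[1]-dx*.078,b+z] for z in(0,14)])-[180,140])*4).tolist())
```

```text
[ 585.92970108 -145.97099795   76.22329155] [ 1.79971185e+02 -1.52182624e-01  1.75359173e+02]
[[347.0, 290.0], [346.0, 263.0]]
[[234.0, 292.0], [232.0, 265.0]]
```

View pics/c5.png

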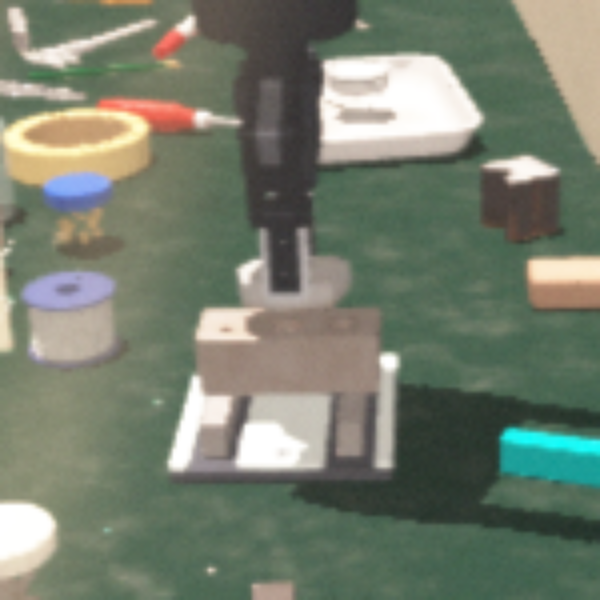

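Casting spans crop 238–352 (centre 295) against the block at 197–380 (centre 288.5). I shift it +3 mm in x and lower it.

>>> {"method": "carry_out", "body": {"deltas": [[0.015,0,-0.03,0,0,0,1],[0.015,0,-0.055,0,0,0,1],[0.015,0,-0.07,0,0,0,1],[0.015,0,-0.078,0,0,0,1],[0.015,0,-0.083,0,0,0,1],[0.015,0,-0.083,0,0,0,1]]}}

```text
clock: 22.0
eef_pos: [590.0, -145.3, 61.6]
eef_rot: [-180.0, 0.0, 175.5]
force: [-1.9, 0.3, 5.3]
opening: 33.1
grasp_force: 50.6
```

>>> {"method": "carry_out", "body": {"deltas": [[0,0,0,0,0,0,0],[0,0,0,0,0,0,-0.3],[0,0,0,0,0,0,-0.3],[0,0,0.1,0,0,0,-0.3],[0,0,0.3,0,0,0,-0.3],[-0.05,-0.1,0.4,0,0,0.03,-1],[-0.18,-0.3,0.4,0,0,0.06,-1],[-0.33,-0.55,0.4,0,0,0.09,-1],[-0.48,-0.8,0.4,0,0,0.12,-1],[-0.6,-1,0.4,0,0,0.149,-1]]}}

```text
clock: 23.25
eef_pos: [468.8, -347.2, 141.2]
eef_rot: [-180.0, 0.0, -157.6]
force: [0.6, -0.3, -0.1]
opening: 85.5
grasp_force: 0.0
```

>>> {"method": "carry_out", "body": {"deltas": [[-0.1,-0.15,-0.05,0,0,0,-1],[-0.147,-0.25,-0.15,0,0,0,-1],[-0.147,-0.26,-0.25,0,0,0,-1],[-0.147,-0.26,-0.25,0,0,0,-1]]}}

```text
clock: 23.75
eef_pos: [439.6, -395.9, 88.7]
eef_rot: [179.7, -0.1, -157.8]
force: [0.3, 0.3, 0.4]
opening: 85.4
grasp_force: 0.0
```

Run:
```python
from h import *
a=snap('side','s6.png'); s=bot.read_state(); print(s['eef_pos'],s['eef_rot'],s['joint_positions'])
B=cv2.resize(a[150:290,180:350],None,fx=4,fy=4); cv2.imwrite('pics/c6.png',B[:,:,::-1])
```

```text
[ 440.27403451 -396.24487643   89.75159589] [ 1.79843417e+02 -3.96391721e-02 -1.57722390e+02] [-4.86755395e+01  2.89886247e+01  9.56144726e+01  1.65280549e-02
  5.55578504e+01 -1.60962462e+02]
```

View pics/c6.png

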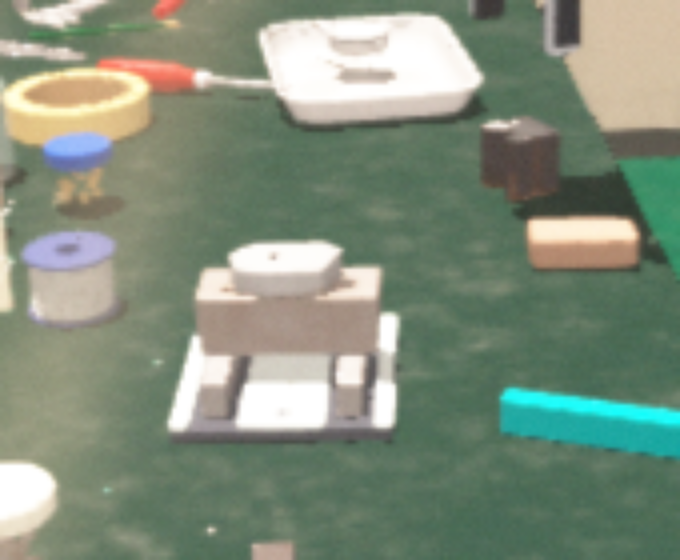

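The stack so far is right: casting centred (285,268) on the block. Gripping the V-block.

>>> {"method": "carry_out", "body": {"deltas": [[0,0,-0.12,0,0,0,-1],[0,0,-0.26,0,0,0,-1],[0,0,-0.35,0,0,0,-1],[0,0,-0.38,0,0,0,-1],[0,0,-0.38,0,0,0,0],[0,0,-0.38,0,0,0,1],[0,0,-0.38,0,0,0,1],[0,0,-0.38,0,0,0,1],[0,0,-0.38,0,0,0,1]], "force": 50}}

```text
clock: 24.92
eef_pos: [441.1, -397.7, 16.1]
eef_rot: [-179.9, 0.0, -157.7]
force: [0.4, 1.3, 6.1]
opening: 37.0
grasp_force: 50.9
```

>>> {"method": "carry_out", "body": {"deltas": [[0,0,0.05,0,0,0,1],[0,0,0.25,0,0,0,1],[0,0,0.45,0,0,0,1],[0.05,0.07,0.6,0,0,-0.02,1],[0.15,0.2,0.625,0,0,-0.05,1],[0.3,0.4,0.625,0,0,-0.08,1],[0.45,0.6,0.625,0,0,-0.11,1],[0.6,0.8,0.625,0,0,-0.149,1],[0.7,0.95,0.625,0,0,-0.149,1],[0.74,1,0.625,0,0,-0.149,1]]}}

```text
clock: 26.18
eef_pos: [589.3, -195.3, 140.2]
eef_rot: [180.0, -0.0, 175.6]
force: [1.0, -0.6, -2.7]
opening: 36.7
grasp_force: 51.0
```

>>> {"method": "carry_out", "body": {"deltas": [[0,0.1,0,0,0,0,1],[0,0.2,0,0,0,0,1],[0,0.255,0,0,0,0,1],[0,0.255,-0.08,0,0,0,1],[0,0.255,-0.16,0,0,0,1],[0,0.255,-0.2,0,0,0,1],[0,0.255,-0.2,0,0,0,1]]}}

```text
clock: 27.05
eef_pos: [587.8, -146.5, 98.7]
eef_rot: [180.0, -0.1, 175.4]
force: [-0.1, 0.0, -2.8]
opening: 36.9
grasp_force: 51.0
```

Run:
```python
from h import *
a=snap('side','s7.png'); s=bot.read_state(); print(s['eef_pos'],s['eef_rot'],s['force'])
B=cv2.resize(a[140:280,180:330],None,fx=4,fy=4); cv2.imwrite('pics/c7.png',B[:,:,::-1])
```

```text
[ 588.33937718 -146.613283     99.41550741] [ 1.79990098e+02 -6.18995044e-02  1.75417614e+02] [ 0.10594328  0.78106696 -1.55834436]
```

View pics/c7.png

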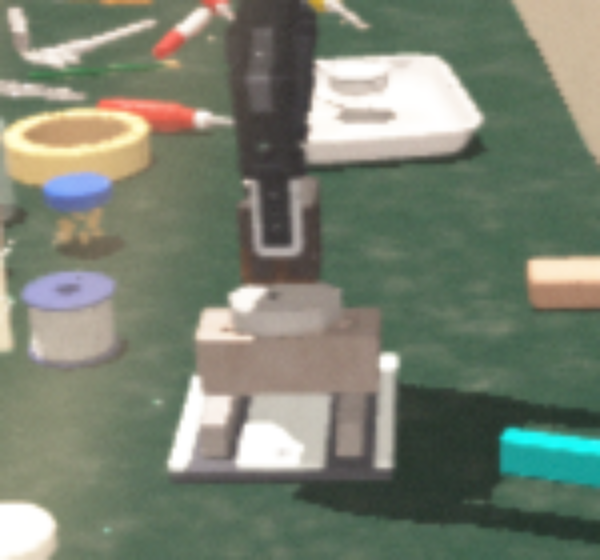

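V-block hangs upright, centre at crop 280 against casting 285. Shift −2 mm in x and lower.

>>> {"method": "carry_out", "body": {"deltas": [[-0.01,0,-0.03,0,0,0,1],[-0.01,0,-0.055,0,0,0,1],[-0.01,0,-0.068,0,0,0,1],[-0.01,0,-0.076,0,0,0,1],[-0.01,0,-0.08,0,0,0,1],[-0.01,0,-0.08,0,0,0,1]]}}

```text
clock: 27.85
eef_pos: [586.6, -146.3, 85.1]
eef_rot: [-180.0, 0.0, 175.5]
force: [-3.1, 1.0, 5.5]
opening: 37.1
grasp_force: 52.1
```

>>> {"method": "carry_out", "body": {"deltas": [[0,0,0,0,0,0,0],[0,0,0,0,0,0,-0.4],[0,0,0,0,0,0,-0.4],[0,0,0.1,0,0,0,-0.4],[0,0,0.3,0,0,0,-0.4],[0,0,0.6,0,0,0,-0.4],[0,-0.3,0.6,0,0,0,-0.4],[0,-0.6,0.6,0,0,0,-0.4],[0,-0.9,0.6,0,0,0,-0.4],[0,-0.9,0.6,0,0,0,-0.4]]}}

```text
clock: 29.1
eef_pos: [586.4, -331.2, 203.8]
eef_rot: [-179.9, 0.1, 175.2]
force: [1.1, 0.1, 0.2]
opening: 60.0
grasp_force: 0.0
```

Run:
```python
from h import *
a=snap('side','s8.png'); b=snap('top','t8.png'); s=bot.read_state(); print(s['eef_pos'],s['force'])
A=cv2.resize(a[175:275,200:300],None,fx=4,fy=4); B=cv2.resize(b[150:250,205:305],None,fx=4,fy=4)
cv2.imwrite('pics/c8.png',np.hstack([A,B])[:,:,::-1])
```

```text
[ 586.24238838 -326.56621064  203.56053599] [ 0.72330107  0.44854235 -0.96988381]
```

View pics/c8.png

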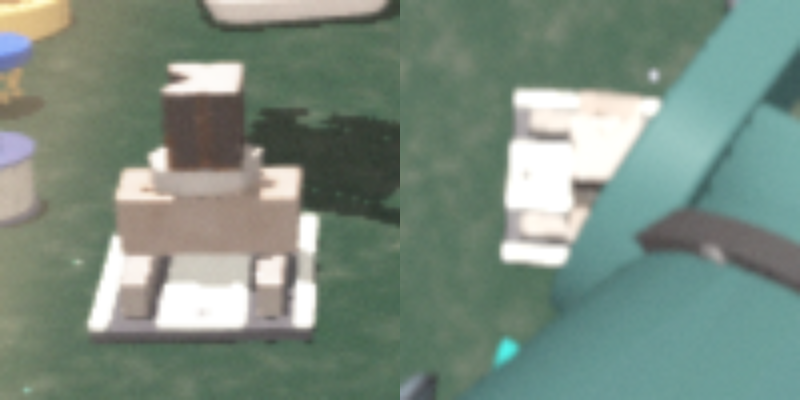

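The V-block stands upright at side crop (204,115), centred on the casting (205,170). The block (210,210) lies flat across both parallels, and the robot is clear of everything. Handing in.

```bash
python3 -c "
from bench import bot
print(bot.finish_job())"
```

```text
the job is handed in; nothing more can be done
None
```

The stack is built and handed in at about 29 s of the 131 s allowed, with the parallels, block, casting and V-block all standing centred in the last pictures and the dark bar left alone; the hand-in returned no verdict, so the judging result is not known.

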